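# Shut the label printer and feed a label

### The arm

A 6-joint arm with a two-finger parallel gripper is mounted at the origin on the work surface. World frame = base frame: x ahead of the robot, y to its left, z up, the work surface at z = 0. Lengths are in m, angles in rad, forces in N, time in s.
With the tool pointing down it reaches from about 0.35 to 0.975 m from the base axis. Payload 4.9 kg.
Tool frame: the origin (TCP) lies at the very end of the fingers, on their centre line; the grasp point (between the pads) lies ctrl.hold_point_z behind it (ctrl.hold_point_z is the distance from the TCP to the grasp point, in m); z points along the fingers, y is the line along which they close (so a half turn about z gives the same grasp; the last joint's range is limited). The gripper opens to 85 mm and grips with 20 to 120 N. Pads are 22 mm wide; open, the fingers measure 114 mm over their backs; the gripper's body (76 mm by 85 mm) begins 54 mm behind the grasp point. The pads swing forward as they close: fully open they stand 13 mm farther back than shut.
Start: joints at [1.029, 0.053, 1.613, -0, 1.476, -0.119], TCP at [0.256, 0.57, 0.231] pointing down, gripper open.
Joint ranges: [-3.01, 3.01], [-1.01, 2.22], [0.06, 2.58], [-1.02, 4.17], [0.09, 2.62], [-3.14, 3.14]. Speed limits (rad/s): [2.57, 2.57, 3.14, 3.14, 3.14, 3.14].

### API

Orientations are given as a rotation vector (axis times angle).
In Python, from station import ctrl gives the robot as it stands. The module is installed in compiled form; this text tells all that it offers.
- The arm moves only by the tool jog_arm, never from a script. Its argument "deltas" is a list of rows, each a list of 3 entries, a list of its own where there are three numbers: the closure, from -1 (fully open) to 1 (shut), then the shift along the world's x, y, z scaled (see below), then the turn, a rotation vector about the world's x, y, z scaled (see below). A call has 1 to 12 rows; each row is the pose to reach, as a shift and turn from the pose commanded when the call began, turning the shorter way round; what a row does not reach only later rows make up. The controller multiplies each number of a shift by 0.4 m and each number of a turn by 180 degrees. A row lasts 1/12 s, in which the tool goes at most 41.7 mm and 7.16 degrees, less where a joint would pass 70% of its speed; a pose out of reach is approached as far as the arm can. A call with a number of a shift or a turn outside -1 to 1 is refused whole. A call with a gripper value outside its range is refused whole. The fingers move at their own pace and stop on an object; "squeeze" is the grip in N (left out, the last holds). Time passes only in rows, so rows that repeat a pose let the fingers close. It gives the time, the measured TCP pose, the force, the opening and the grip force at its end, in the units of the state.
- ctrl.get_obs(): the state, without advancing time (a new reading comes with each control period).
- ctrl.get_image(name): name is "side" or "top"; returns the picture (420x560x3 uint8, red, green, blue); there is no depth.
- ctrl.get_calibration(name): a dict with "K" (3x3 intrinsics, pixels), "dist_coeffs" ([k1, k2, p1, p2, k3] as OpenCV has them; the pictures are not rectified), "extrinsics" (4x4, takes a point from world to camera coordinates). Camera axes: x right, y down, z forward; pixel columns grow to the right and rows downward; lengths in m; the calibration is good to about 2 mm. A picture is of the moment at which its call begins. get_calibration takes no time and is no camera call.
- ctrl.finish_job(): hands the job in; it is judged then, once.
The state is a dict: "t": time; "q": joint angles; "dq": joint speeds; "effort": joint torques, N m; "tool_pos": TCP position; "tool_rot": TCP orientation; "contact_force": force on the tool from outside, world axes, zero at the start; "wrist_torque": the same for the moment, N m; "opening": finger opening in m; "grip_force": force on a finger pad.
Only numpy, scipy, OpenCV 4.12 (cv2) and the standard library are available. Lean on these libraries where they do the work, as an engineer would, in place of code of your own. Each camera call takes 0.05 s, during which the arm holds its last target. There are 200 camera calls.

### The job

The label printer on the dispatch counter has a fresh roll in it and its cover still stands open. With the fingertips, push the cover down until it is fully shut, without slamming it, and only then press the big round feed button all the way in and let it come back up. Do not lift the printer or its cover or shove the printer about, do not press the small square power key, and leave the other things on the counter alone.

Things in the scene. Friction and masses are not known exactly. Their poses are not given: they have to be found in the camera images.
- printer: Grey label printer, loose on rubber feet, 1 to 2 kg (slides if shoved sideways with over 5 N). 190 deep (x) by 150 wide (y) mm; origin at the centre of its underside, +x to its back, -x its front, z up. Along its front (x -95 to -45 mm) a flat ledge with two buttons, top 95 mm above the counter; behind it the open well with the white roll (walls to 110 mm high), which the black cover closes.
- cover (a joint): Angle of the printer's black cover, rad: 0 shut (level), growing as it opens up and back; starts 0.7 to 1.15, stops at 0 and 1.6. Stiff friction hinge (0.2 N m, no spring): stays where left, 2 to 3 N at the free edge moves it. A shell 128 mm long from hinge line to free edge, 152 mm wide; its flat outer face looks up and back when open.
- cover_hinge (a point): Middle of the cover's hinge line, which runs along the printer's y axis at its rear: 85 mm behind the printer's origin and 111 mm above the counter. Axes as the printer's.
- cover_edge (a point): Middle of the cover's free (front) edge on its outer face; moves with the cover. In the cover's axes (the printer's when shut) it is 128 mm in -x and 24 mm in +z from the hinge line; the outer face is the plane 24 mm from the hinge line, its normal this point's +z. When shut that face is level, 135 mm above the counter, and the free edge at printer x = -43 mm.
- feed_top (a point): Centre of the top of the round black feed button, 26 mm across, standing 10 mm above the ledge at printer x = -70, y = +36 mm (its top 105 mm above the counter).
- feed (a joint): Travel of the feed button, m: 0 up, 0.005 fully in (downward). Spring: about 1.2 N to start, 4.2 N fully in; it comes back up by itself.
- power_top (a point): Centre of the top of the square black power key, 12 by 12 mm, on the ledge at printer x = -70, y = -42 mm, 10 mm high. Not to be pressed.
- power (a joint): Travel of the power key, m: 0 up, 0.005 fully in. Leave at 0.
- label_box: Cardboard box of spare rolls with a white band, 130 by 150 by 110 mm high, origin at the centre of its underside; to one side of the work. Leave alone.
- pen_cup: White cup, 66 mm across and 95 mm high, with pens reaching to 135 mm; origin at the centre of its underside. Leave alone.
- stamp: Self-inking hand stamp, black and red, 40 by 62 by 76 mm high, origin at the centre of its underside. Leave alone.
- spray_can: Red can, 52 mm across and 170 mm high, origin at the centre of its underside. Leave alone.

How it is judged:
By the outcome, as a careful person would: the job done as asked, in the order asked, and still so for the second after the job is handed in, with the robot touching nothing.
It also fails if it takes over 38 s, if anything falls off the work surface, if the arm or the gripper's body presses on something with over 40 N, if the wrist force passes 120 N, or if a joint passes its speed limit or range.

## Working session

There is one attempt and no reset: what is moved stays moved. The work goes in short steps, Python scripts to look and compute and a tool call to move; the robot and the scene stay as the last step left them, time stands still between calls to the robot, and variables do not carry over. Pictures are saved under pics/ and viewed, at most 10 in all, crops included, and the job is handed in when it is done.

Besides the shell and the picture viewer there is one more tool, called after "Request:" in YAML: its name, and indented under it one key for each argument. jog_arm: Moves the arm, as the interface text tells. Its arguments: {"type":"object","properties":{"deltas":{"type":"array","items":{"type":"array"}},"squeeze":{"type":"number"}},"required":["deltas"]}

```bash
mkdir -p pics; python3 - <<'E'
from station import ctrl
import cv2
for n in("top","side"):
    cv2.imwrite(f"pics/{n}0.png",ctrl.get_image(n)[:,:,::-1])
    c=ctrl.get_calibration(n);print(c)
o=ctrl.get_obs();print(o["t"],o["tool_pos"],o["tool_rot"],o["contact_force"],ctrl.hold_point_z,o["opening"])
E
```

```text
{'K': array([[426.56479   ,   0.        , 279.70416709],
       [  0.        , 426.56479   , 208.17227445],
       [  0.        ,   0.        ,   1.        ]]), 'dist_coeffs': array([-0.11675196,  0.        ,  0.        ,  0.        ,  0.        ]), 'extrinsics': array([[-0.00346767, -0.99985674, -0.01656757, -0.01519095],
       [-0.98811678,  0.00597191, -0.15358897,  0.5627709 ],
       [ 0.15366591,  0.0158381 , -0.98799592,  0.95460355],
       [ 0.        ,  0.        ,  0.        ,  1.        ]])}
{'K': array([[476.98744586,   0.        , 283.78153724],
       [  0.        , 476.98744586, 216.35466514],
       [  0.        ,   0.        ,   1.        ]]), 'dist_coeffs': array([-0.06635953,  0.        ,  0.        ,  0.        ,  0.        ]), 'extrinsics': array([[ 0.96633109, -0.25674906,  0.0168564 , -0.55903632],
       [-0.17705646, -0.71106553, -0.68046809,  0.15744255],
       [ 0.18669554,  0.65457294, -0.73258381,  1.01287303],
       [ 0.        ,  0.        ,  0.        ,  1.        ]])}
0.1 [0.25615879 0.5694786  0.23016415] [-6.59102195e-01 -3.07106414e+00  2.76302757e-03] [-0.43630364  0.44088234  0.05407274] 0.0187 0.08565005014069677
```

View pics/top0.png

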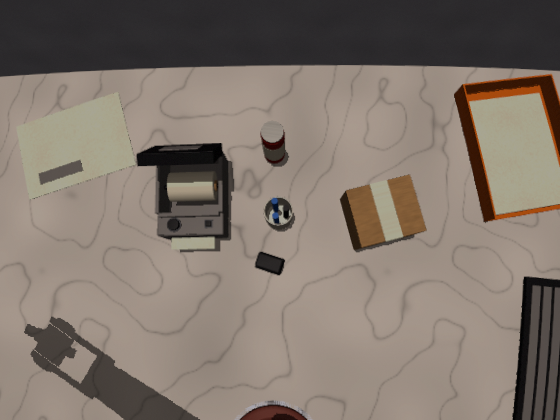

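View pics/side0.png

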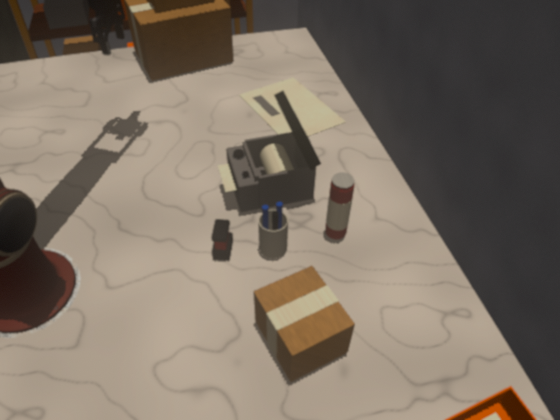

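The printer is square to the robot, with the feed button at top view (174,224), the power key at (208,223), and the cover leaning back at rows 145-163. The side view shows the open cover from (280,95) to (316,163). I'll zoom in next.

```bash
python3 - <<'E'
import cv2,numpy as np
a=cv2.imread("pics/top0.png")[130:255,125:245];b=cv2.imread("pics/side0.png")[85:215,210:330]
f=lambda i:cv2.convertScaleAbs(cv2.resize(i,(400,430),interpolation=cv2.INTER_CUBIC),alpha=2.2,beta=10)
cv2.imwrite("pics/crop.png",np.hstack([f(a),f(b)]))
E
```

```text
(no output)
```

View pics/crop.png

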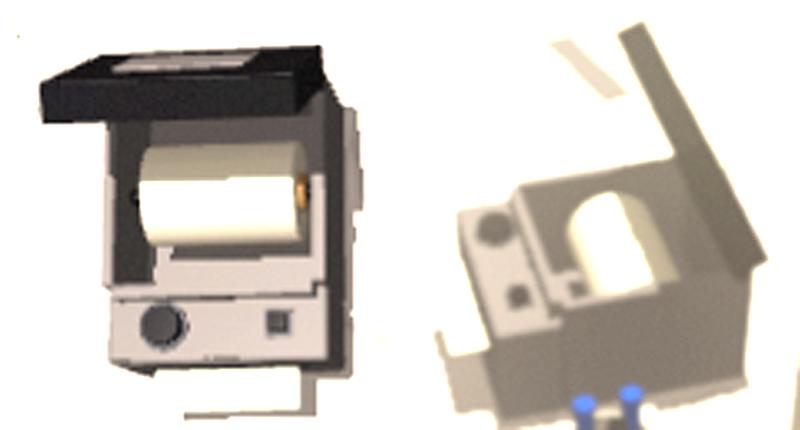

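```bash
cat > h.py <<'E'
import cv2,numpy as np
from station import ctrl
def ray(n,uv):
    c=ctrl.get_calibration(n);E=c["extrinsics"];R,t=E[:3,:3],E[:3,3]
    p=cv2.undistortPoints(np.array([[uv]],float),c["K"],c["dist_coeffs"])[0,0]
    return -R.T@t,R.T@np.array([p[0],p[1],1])
def onplane(n,uv,nor,d):
    o,r=ray(n,uv);return o+r*(d-nor@o)/(nor@r)
def proj(n,P):
    c=ctrl.get_calibration(n);E=c["extrinsics"]
    return cv2.projectPoints(np.atleast_2d(P).astype(float),cv2.Rodrigues(E[:3,:3])[0],E[:3,3],c["K"],c["dist_coeffs"])[0][:,0]
E
python3 - <<'E'
from h import *
Z=np.array([0,0,1.])
tc=lambda x,y:(125+x/3.333,130+y*125/430); sc=lambda x,y:(210+(x-400)/3.333,85+y*130/430)
ft,pt=onplane("top",tc(161,325),Z,.105),onplane("top",tc(278,321),Z,.105)
fs,ps=onplane("side",sc(495,228),Z,.105),onplane("side",sc(518,296),Z,.105)
print(ft,pt,fs,ps)
for f,p in((ft,pt),(fs,ps)):print(np.linalg.norm(f-p),np.arctan2(-(f-p)[0],(f-p)[1]))
f=(ft+fs)/2;p=(pt+ps)/2
d=f-p;yaw=np.arctan2(-d[0],d[1]);X=np.array([np.cos(yaw),np.sin(yaw),0]);Y=np.array([-X[1],X[0],0])
m=(f+p)/2;o=m+.070*X+.003*Y;o[2]=0;print("yaw",yaw,"o",o)
h=o+.085*X+.111*Z
for n,uv,s in(("top",tc(43,85),76),("top",tc(297,73),-76),("side",sc(622,37),76),("side",sc(738,275),-76)):
    P=onplane(n,uv,Y,Y@(o+s/1000*Y))-h;print(n,s,P@X,P[2], np.arctan2(P[2],-P@X)-np.arctan2(24,128),np.hypot(P@X,P[2]))
for a in(.8,.9,1.,1.1):
    E=[h+s*Y+(-.128*np.cos(a)+.024*np.sin(a))*X+(.128*np.sin(a)+.024*np.cos(a))*Z for s in(.076,-.076)]
    for n,(ox,oy,k) in(("top",(125,130,430/125)),("side",(210,85,430/130))):
        q=(proj(n,E)-[ox,oy])*[3.333,k]+[0 if n=="top" else 400,0];print(a,n,q.round().tolist())
E
```

```text
[0.51812328 0.21602168 0.105     ] [0.52041788 0.13776553 0.105     ] [0.5168797  0.20764679 0.105     ] [0.51807598 0.13004268 0.105     ]
0.07828978114505074 0.029313232189182508
0.07761333011648 0.015413941157844922
yaw 0.02239374111047842 o [0.58828948 0.17743584 0.        ]
top 76 -0.03284054671055671 0.13115950133272802 1.1401061382489859 0.13520841800013098
top -76 -0.035199877854908725 0.14303930970857548 1.1441574750798256 0.14730673957055146
side 76 -0.04710759110947494 0.11300994883732628 0.9905056232528133 0.12243518153027987
side -76 -0.003767488360872279 0.004508339506739553 0.6893321083243349 0.00587529519746342
0.8 top [[54.0, 161.0], [307.0, 153.0]]
0.8 side [[588.0, 47.0], [648.0, 173.0]]
0.9 top [[51.0, 140.0], [305.0, 131.0]]
0.9 side [[604.0, 37.0], [665.0, 162.0]]
1.0 top [[48.0, 117.0], [303.0, 108.0]]
1.0 side [[620.0, 28.0], [682.0, 153.0]]
1.1 top [[46.0, 94.0], [302.0, 85.0]]
1.1 side [[636.0, 21.0], [701.0, 145.0]]
```

Printer origin is about (0.588, 0.177) with yaw 0.022, and the cover is at about 1.13 rad. I'll close the fingers, turn them to line up with the printer, and go over behind the cover.

Request:
jog_arm:
  deltas:
    - [1,[0,0,0.1],[0,0,0.04]]
    - [1,[0,0,0.2],[0,0,0.08]]
    - [1,[0.05,-0.05,0.3],[0,0,0.12]]
    - [1,[0.12,-0.11,0.3],[0,0,0.142]]
    - [1,[0.2,-0.18,0.3],[0,0,0.142]]
    - [1,[0.27,-0.24,0.3],[0,0,0.142]]
    - [1,[0.34,-0.3,0.3],[0,0,0.142]]
    - [1,[0.42,-0.37,0.3],[0,0,0.142]]
    - [1,[0.5,-0.44,0.3],[0,0,0.142]]
    - [1,[0.57,-0.5,0.3],[0,0,0.142]]
    - [1,[0.64,-0.56,0.3],[0,0,0.142]]
    - [1,[0.72,-0.63,0.3],[0,0,0.142]]
  squeeze: 20

```text
t: 1.1
tool_pos: [0.5445, 0.3173, 0.3507]
tool_rot: [0.037, -3.14, -0.0]
contact_force: [0.6, 0.7, 0.1]
opening: -0.0001
grip_force: 0.0
```

Request:
jog_arm:
  deltas:
    - [1,[0.07,-0.057,0],[0,0,0]]
    - [1,[0.14,-0.114,0],[0,0,0]]
    - [1,[0.21,-0.172,0],[0,0,0]]
    - [1,[0.28,-0.23,0],[0,0,0]]
    - [1,[0.35,-0.286,0],[0,0,0]]
    - [1,[0.415,-0.343,0],[0,0,0]]
    - [1,[0.415,-0.343,-0.07],[0,0,0]]
    - [1,[0.415,-0.343,-0.14],[0,0,0]]
    - [1,[0.415,-0.343,-0.21],[0,0,0]]
    - [1,[0.415,-0.343,-0.275],[0,0,0]]
    - [1,[0.415,-0.343,-0.275],[0,0,0]]

```text
t: 2.02
tool_pos: [0.7063, 0.1806, 0.2321]
tool_rot: [0.036, -3.128, 0.003]
contact_force: [0.4, 0.1, -2.8]
opening: -0.0004
grip_force: 0.0
```

```bash
python3 - <<'E'
from h import *
t=ctrl.get_image("top");s=ctrl.get_image("side");o=ctrl.get_obs();P=o["tool_pos"]
print(o["t"],P,o["contact_force"],proj("top",P),proj("side",P))
f=lambda i:cv2.convertScaleAbs(cv2.resize(i,(400,430),interpolation=cv2.INTER_CUBIC),alpha=2.2,beta=10)
cv2.imwrite("pics/c1.png",np.hstack([f(t[130:255,125:245]),f(s[85:215,210:330])])[:,:,::-1])
E
```

```text
2.1167 [0.70897034 0.18120023 0.23955995] [-0.62639246 -0.19134588  0.03299621] [[176.70802359 120.0605198 ]] [[320.25852118 102.90556377]]
```

View pics/c1.png

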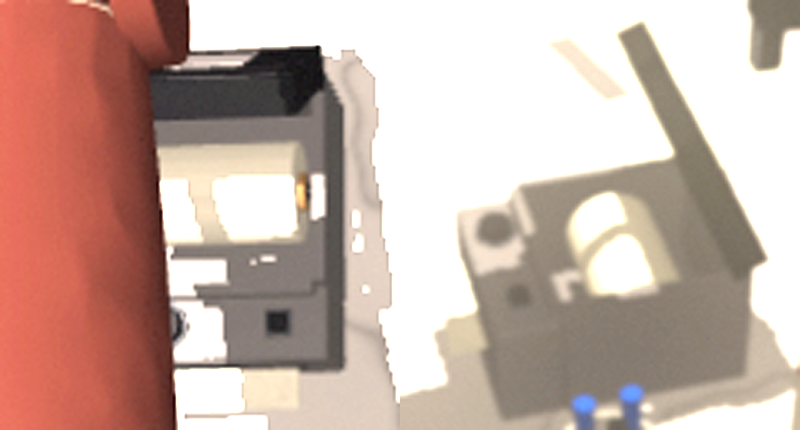

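```bash
python3 - <<'E'
import numpy as np
p0=np.array([.709,.2396])
for a in [1.2,1.16,1.12,1.08,1.04,1.0,.96,.92,.88,.84,.8,.76,.72,.68,.64,.6,.56,.52,.48,.44,.4,.36,.32,.28,.24,.2,.17,.14,.11,.08,.06,.04,.02,0]:
    p=np.array([.685-.105*np.cos(a)+.024*np.sin(a),.111+.105*np.sin(a)+.024*np.cos(a)])
    print(a,((p-p0)/.4).round(3))
E
```

```text
1.2 [-0.099 -0.055]
1.16 [-0.11  -0.057]
1.12 [-0.12  -0.059]
1.08 [-0.131 -0.062]
1.04 [-0.141 -0.065]
1.0 [-0.151 -0.068]
0.96 [-0.161 -0.072]
0.92 [-0.171 -0.076]
0.88 [-0.181 -0.081]
0.84 [-0.191 -0.086]
0.8 [-0.2   -0.091]
0.76 [-0.209 -0.097]
0.72 [-0.218 -0.103]
0.68 [-0.226 -0.11 ]
0.64 [-0.235 -0.117]
0.6 [-0.243 -0.124]
0.56 [-0.251 -0.131]
0.52 [-0.258 -0.139]
0.48 [-0.265 -0.147]
0.44 [-0.272 -0.155]
0.4 [-0.278 -0.164]
0.36 [-0.285 -0.173]
0.32 [-0.29  -0.182]
0.28 [-0.296 -0.191]
0.24 [-0.301 -0.201]
0.2 [-0.305 -0.211]
0.17 [-0.309 -0.218]
0.14 [-0.312 -0.225]
0.11 [-0.314 -0.233]
0.08 [-0.317 -0.241]
0.06 [-0.318 -0.246]
0.04 [-0.32  -0.251]
0.02 [-0.321 -0.256]
0 [-0.322 -0.261]
```

Request:
jog_arm:
  deltas:
    - [1,[-0.05,0.002,-0.03],[0,0,0]]
    - [1,[-0.099,0.004,-0.055],[0,0,0]]
    - [1,[-0.11,0.004,-0.057],[0,0,0]]
    - [1,[-0.12,0.004,-0.059],[0,0,0]]
    - [1,[-0.131,0.004,-0.062],[0,0,0]]
    - [1,[-0.141,0.004,-0.065],[0,0,0]]
    - [1,[-0.151,0.004,-0.068],[0,0,0]]

```text
t: 2.7
tool_pos: [0.6507, 0.183, 0.2165]
tool_rot: [-0.036, 3.137, 0.001]
contact_force: [1.5, -0.0, 3.2]
opening: -0.0002
grip_force: 1.0
```

Request:
jog_arm:
  deltas:
    - [1,[-0.01,0,-0.004],[0,0,0]]
    - [1,[-0.02,0,-0.008],[0,0,0]]
    - [1,[-0.03,0,-0.013],[0,0,0]]
    - [1,[-0.04,0,-0.018],[0,0,0]]
    - [1,[-0.049,0,-0.023],[0,0,0]]
    - [1,[-0.058,0,-0.029],[0,0,0]]
    - [1,[-0.067,0,-0.035],[0,0,0]]
    - [1,[-0.075,0,-0.042],[0,0,0]]
    - [1,[-0.084,0,-0.049],[0,0,0]]

```text
t: 3.45
tool_pos: [0.6154, 0.1828, 0.194]
tool_rot: [0.037, -3.141, 0.0]
contact_force: [0.3, -1.0, 0.6]
opening: 0.0001
grip_force: 0.8
```

```bash
python3 - <<'E'
from h import *
s=ctrl.get_image("side");o=ctrl.get_obs()
print(o["t"],o["tool_pos"],o["contact_force"])
cv2.imwrite("pics/c2.png",cv2.convertScaleAbs(cv2.resize(s[70:215,200:340],(560,580),interpolation=cv2.INTER_CUBIC),alpha=1.8,beta=10)[:,:,::-1])
E
```

```text
3.5 [0.61449328 0.18287748 0.1932404 ] [-0.8156625  -0.53506527  1.59314922]
```

View pics/c2.png

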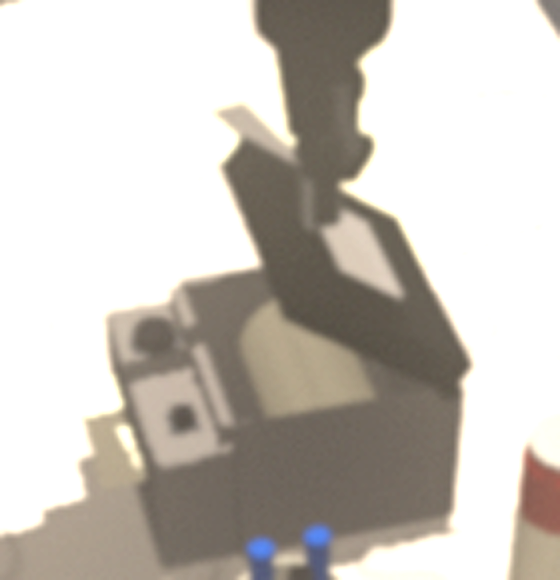

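The side view shows the fingertips on the outer face at about (320,225), near the free edge. The cover is coming down and the printer hasn't moved, so I'll keep going.

Request:
jog_arm:
  deltas:
    - [1,[-0.008,0,-0.007],[0,0,0]]
    - [1,[-0.016,0,-0.014],[0,0,0]]
    - [1,[-0.023,0,-0.022],[0,0,0]]
    - [1,[-0.03,0,-0.03],[0,0,0]]
    - [1,[-0.037,0,-0.038],[0,0,0]]
    - [1,[-0.043,0,-0.047],[0,0,0]]
    - [1,[-0.05,0,-0.056],[0,0,0]]
    - [1,[-0.055,0,-0.065],[0,0,0]]
    - [1,[-0.061,0,-0.074],[0,0,0]]
    - [1,[-0.066,0,-0.084],[0,0,0]]
    - [1,[-0.07,0,-0.094],[0,0,0]]

```text
t: 4.42
tool_pos: [0.5874, 0.183, 0.1564]
tool_rot: [0.037, -3.141, -0.0]
contact_force: [-0.5, -0.6, 1.6]
opening: -0.0003
grip_force: 0.7
```

Request:
jog_arm:
  deltas:
    - [1,[-0.004,0,-0.007],[0,0,0]]
    - [1,[-0.007,0,-0.014],[0,0,0]]
    - [1,[-0.009,0,-0.022],[0,0,0]]
    - [1,[-0.012,0,-0.03],[0,0,0]]
    - [1,[-0.013,0,-0.035],[0,0,0]]
    - [1,[-0.015,0,-0.04],[0,0,0]]
    - [1,[-0.016,0,-0.045],[0,0,0]]
    - [1,[-0.017,0,-0.05],[0,0,0]]
    - [1,[-0.017,0,-0.05],[0,0,0]]

```text
t: 5.17
tool_pos: [0.5808, 0.1829, 0.1363]
tool_rot: [0.037, -3.141, -0.0]
contact_force: [-0.7, 0.5, -0.9]
opening: 0.0001
grip_force: 0.0
```

Request:
jog_arm:
  deltas:
    - [1,[0,0,-0.002],[0,0,0]]
    - [1,[0,0,-0.004],[0,0,0]]
    - [1,[0,0,-0.006],[0,0,0]]
    - [1,[0,0,-0.006],[0,0,0]]

```text
t: 5.5
tool_pos: [0.581, 0.183, 0.135]
tool_rot: [0.037, -3.141, -0.0]
contact_force: [-2.0, -0.3, 3.5]
opening: -0.0001
grip_force: 1.8
```

Request:
jog_arm:
  deltas:
    - [1,[0,0,-0.003],[0,0,0]]
    - [1,[0,0,-0.006],[0,0,0]]
    - [1,[0,0,-0.009],[0,0,0]]
    - [1,[0,0,-0.009],[0,0,0]]

```text
t: 5.83
tool_pos: [0.5812, 0.183, 0.1348]
tool_rot: [0.037, -3.141, 0.0]
contact_force: [-10.6, -2.3, 18.1]
opening: -0.0003
grip_force: 8.8
```

```bash
python3 - <<'E'
from h import *
for i in range(3):
    s=ctrl.get_image("side");o=ctrl.get_obs()
    print(o["t"],o["tool_pos"],o["contact_force"],o["q"])
cv2.imwrite("pics/c3.png",cv2.convertScaleAbs(cv2.resize(s[70:215,200:340],(560,580),interpolation=cv2.INTER_CUBIC),alpha=1.8,beta=10)[:,:,::-1])
E
```

```text
5.8833 [0.58116545 0.18301994 0.1348257 ] [-9.75734241 -1.75609839 17.05858786] [ 1.83106975e-01  9.29051571e-02  1.73604786e+00 -2.27367487e-04
  1.31278189e+00 -1.41119445e+00]
5.9333 [0.58116276 0.18300721 0.13481212] [-10.75902977  -2.55717767  17.12774111] [ 1.83091536e-01  9.28960856e-02  1.73608158e+00 -2.37347527e-04
  1.31274342e+00 -1.41117956e+00]
5.9833 [0.58117826 0.18302833 0.13483523] [-10.20182688  -2.69181994  17.83819263] [ 1.83098282e-01  9.28530822e-02  1.73608670e+00 -1.86024415e-04
  1.31267953e+00 -1.41118775e+00]
```

View pics/c3.png

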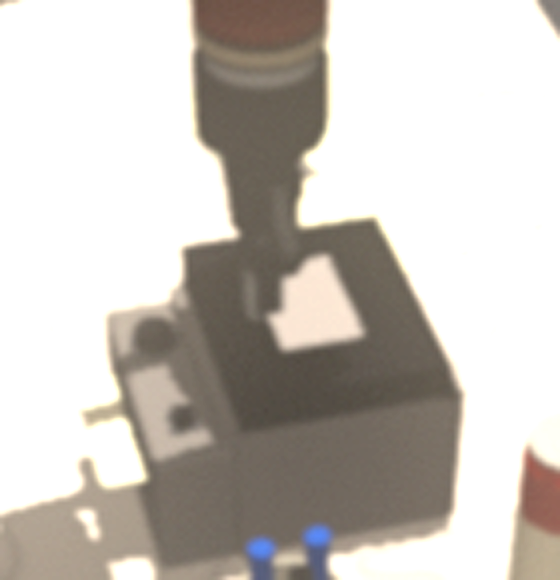

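The cover is level and its free edge sits at the ledge. At 0.1348 m the fingertips met a firm stop at 18 N. Next I'll lift off and go above the feed button.

Request:
jog_arm:
  deltas:
    - [1,[0,0,0.006],[0,0,0]]
    - [1,[0,0,0.012],[0,0,0]]
    - [1,[0,0,0.06],[0,0,0]]
    - [1,[0,0,0.12],[0,0,0]]
    - [1,[-0.05,0.027,0.12],[0,0,0]]
    - [1,[-0.1,0.054,0.12],[0,0,0]]
    - [1,[-0.156,0.081,0.12],[0,0,0]]
    - [1,[-0.156,0.081,0.06],[0,0,0]]
    - [1,[-0.156,0.081,0.0],[0,0,0]]
    - [1,[-0.156,0.081,-0.03],[0,0,0]]
    - [1,[-0.156,0.081,-0.03],[0,0,0]]

```text
t: 6.9
tool_pos: [0.5159, 0.2146, 0.1145]
tool_rot: [0.037, -3.134, 0.003]
contact_force: [-0.6, 0.8, -0.5]
opening: -0.0002
grip_force: 0.0
```

```bash
python3 - <<'E'
from h import *
s=ctrl.get_image("side");o=ctrl.get_obs();P=o["tool_pos"]
print(o["t"],P,o["contact_force"],(proj("side",P)-[200,70])*4)
print((proj("side",[[.518,.216,.105],[.518,.216,.117]])-[200,70])*4)
cv2.imwrite("pics/c4.png",cv2.convertScaleAbs(cv2.resize(s[70:215,200:340],(560,580),interpolation=cv2.INTER_CUBIC),alpha=1.8,beta=10)[:,:,::-1])
E
```

```text
6.95 [0.51729416 0.21485985 0.11668416] [-0.64578046  0.56609813  0.34467604] [[151.41737277 313.46666674]]
[[153.17999221 326.99323405]
 [152.16651327 311.74069381]]
```

View pics/c4.png

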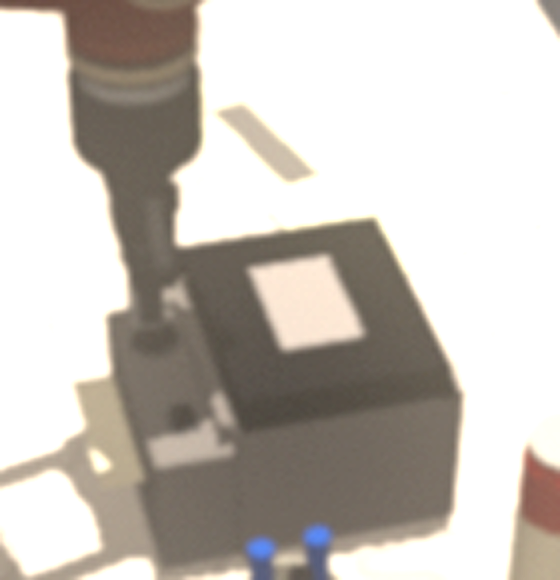

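The fingertips hang over the button, tip at about (152,325) and button at (155,337). The cover has stayed shut, so I'll press.

Request:
jog_arm:
  deltas:
    - [1,[0,0,-0.01],[0,0,0]]
    - [1,[0,0,-0.02],[0,0,0]]
    - [1,[0,0,-0.028],[0,0,0]]
    - [1,[0,0,-0.033],[0,0,0]]
    - [1,[0,0,-0.037],[0,0,0]]
    - [1,[0,0,-0.041],[0,0,0]]
    - [1,[0,0,-0.045],[0,0,0]]
    - [1,[0,0,-0.045],[0,0,0]]

```text
t: 7.62
tool_pos: [0.519, 0.2153, 0.1014]
tool_rot: [-0.037, 3.141, 0.0]
contact_force: [-0.9, 0.2, 3.3]
opening: 0.0001
grip_force: 1.7
```

Request:
jog_arm:
  deltas:
    - [1,[0,0,-0.003],[0,0,0]]
    - [1,[0,0,-0.006],[0,0,0]]
    - [1,[0,0,-0.009],[0,0,0]]
    - [1,[0,0,-0.009],[0,0,0]]
    - [1,[0,0,-0.009],[0,0,0]]

```text
t: 8.03
tool_pos: [0.519, 0.2154, 0.0998]
tool_rot: [-0.037, 3.141, -0.0]
contact_force: [-5.7, -2.7, 14.0]
opening: -0.0001
grip_force: 6.8
```

The button bottomed out: 14 N at z = 0.0998 m. I'll release it and retreat.

Request:
jog_arm:
  deltas:
    - [1,[0,0,0.009],[0,0,0]]
    - [1,[0,0,0.02],[0,0,0]]
    - [1,[0,0,0.04],[0,0,0]]
    - [1,[0,0,0.1],[0,0,0]]
    - [1,[0,0,0.18],[0,0,0]]
    - [1,[0,0,0.27],[0,0,0]]
    - [1,[0,0,0.36],[0,0,0]]
    - [1,[-0.08,0.08,0.4],[0,0,0]]
    - [1,[-0.15,0.15,0.4],[0,0,0]]
    - [1,[-0.22,0.22,0.4],[0,0,0]]
    - [1,[-0.28,0.28,0.4],[0,0,0]]
    - [1,[-0.28,0.28,0.4],[0,0,0]]

```text
t: 9.03
tool_pos: [0.4025, 0.3308, 0.2575]
tool_rot: [0.046, -3.14, -0.004]
contact_force: [0.2, -0.1, -0.4]
opening: -0.0001
grip_force: 0.0
```

```bash
python3 - <<'E'
from h import *
t=ctrl.get_image("top");s=ctrl.get_image("side");o=ctrl.get_obs()
print(o["t"],o["tool_pos"],o["contact_force"])
f=lambda i:cv2.convertScaleAbs(cv2.resize(i,(400,430),interpolation=cv2.INTER_CUBIC),alpha=2.2,beta=10)
cv2.imwrite("pics/c5.png",np.hstack([f(t[130:255,125:245]),f(s[85:215,210:330])])[:,:,::-1])
E
```

```text
9.1333 [0.40557521 0.32806286 0.25715739] [ 0.39948138  0.85297168 -1.37110648]
```

View pics/c5.png

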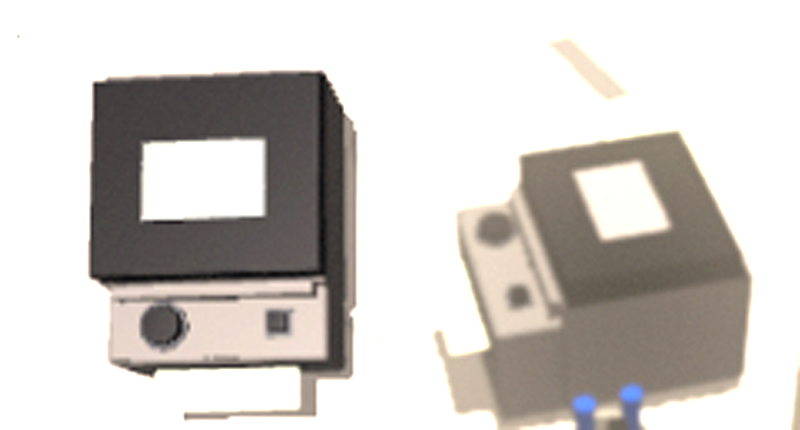

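The cover is flat shut. The printer hasn't moved: the button is still at crop (161,325) and the key at (278,321). The feed button is back up and the arm is clear.

```bash
python3 -c "
from station import ctrl
print(ctrl.finish_job())"
```

```text
the job is handed in; nothing more can be done
None
```

I pushed the cover fully shut without slamming it, then pressed the feed button all the way in and let it come back up; the printer did not move, the power key was not touched, and I handed the job in after about 9 s on the robot's clock.

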